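# Lock the cover of the counter lighting box

### The arm

A 6-joint arm with a two-finger parallel gripper is mounted at the origin on the work surface. World frame = base frame: x ahead of the robot, y to its left, z up, the work surface at z = 0. Lengths are in mm, angles in rad, forces in N, time in s.
With the tool pointing down it reaches from about 275 to 750 mm from the base axis. Payload 10.2 kg.
Tool frame: the origin (TCP) lies at the very end of the fingers, on their centre line; the grasp point (between the pads) lies 19 mm behind it; z points along the fingers, y is the direction in which the jaws open and shut (so a half turn about z gives the same grasp; the last joint's range is limited). The gripper opens to 85 mm and grips with 20 to 120 N. Pads are 22 mm wide; open, the fingers measure 114 mm over their backs; the gripper's body (76 mm by 85 mm) begins 54 mm behind the grasp point. The pads swing forward as they close: fully open they stand 13 mm farther back than shut.
Start: joints at [-0.223, 0.313, 1.498, -0, 1.331, -0.223], TCP at [525.006, -0.013, 231.294] pointing down, gripper open.
Joint ranges: [-2.94, 2.94], [-0.97, 2.17], [0.19, 2.56], [-1.23, 4.37], [0.02, 3.11], [-2.88, 2.88]. Speed limits (rad/s): [2.39, 2.39, 3.01, 3.14, 3.14, 3.14].

### API

Orientations are given as a unit quaternion [w, x, y, z].
In Python, from rig import sensors, imaging, ctrl gives the robot as it stands.
- The arm moves only by the shell command python3 -m creep 'ROWS' [FORCE]. ROWS is JSON, a list of rows, each an object with "grip": the finger opening in mm, from 0 to 85.4; "linear": the shift along the tool's x, y, z in mm, a list of three; "rot": the turn, a rotation vector about the tool's x, y, z in rad, a list of three. A call has 1 to 12 rows; each row shifts and turns the commanded pose from where the row before left it, along the tool's axes as they then stand; what a row does not reach is not made up. A row lasts 1/12 s, in which the tool goes at most 41.7 mm and 7.16 degrees, less where a joint would pass 70% of its speed; a pose out of reach is approached as far as the arm can. A call with a gripper value outside its range is refused whole. The fingers move at their own pace and stop on an object; FORCE is the grip in N (left out, the last holds). Time passes only in rows, so rows that do not move let the fingers close. It gives the time, the measured TCP pose, the force and the opening at its end, in the units of the state.
- sensors.sense(): the state, without advancing time (a new reading comes with each control period).
- imaging.capture(name): name is "scene" or "side" or "wrist"; returns (picture, depth): 420x560x3 uint8, red, green, blue; 420x560 float32, mm along the optical axis (not along the pixel's ray), 0 where there is no reading.
- imaging.camera_params(name): a dict with "intrinsics" (3x3 intrinsics, pixels), "R" (3x3) and "t" (3): a world point X has camera coordinates R X + t. Camera axes: x right, y down, z forward; pixel columns grow to the right and rows downward; lengths in mm; the calibration is good to about 2 mm. A picture is of the moment at which its call begins: read the wrist's pose just before it. camera_params takes no time and is no camera call; for the wrist camera it gives the pose at the moment of the call.
- ctrl.finish_job(): hands the job in, once; it reports no verdict.
The state is a dict: "time_s": time; "joints": joint angles; "dq": joint speeds; "tau": joint torques, N m; "eef_pos": TCP position; "ee_rot": TCP orientation; "force": force on the tool from outside, world axes, zero at the start; "wrist_torque": the same for the moment, N m; "grip_width": opening from 0.0 (shut) to 1.0 (fully open).
Only numpy, scipy, OpenCV 4.12 (cv2) and the standard library are available. Lean on these libraries where they do the work, as an engineer would, in place of code of your own. Each camera call takes 0.05 s, during which the arm holds its last target.

### The job

The cover plate of the lighting box on the bar counter is missing one of its two quarter-turn fasteners. Take the one with the flat wing grip from the wooden rack, line its foot up with the open slot in the cover, push it fully in until its flange sits on the plate, give it a quarter turn so that it locks like its neighbour, and let go. Leave the round-knobbed plug and the glass jar where they are.

Things in the scene. Friction and masses are not known exactly. Their poses are not given: they have to be found in the camera images.
- stud: Fastener, about 110 g, upright in either place of the rack. Top down: black wing grip 44 (x) x 14 (y) x 36 mm high; flange 46 across, 4 thick; round shank 10 across; crossbar 50 (x) x 10 (y) x 8 high, in line with the wing. Origin: centre of flange underside, z up: wing z 4 to 40, flange 0 to 4, shank 0 to -12, crossbar -12 to -20. Flange rests on the rack top, 30 mm above the counter.
- slot (a point): Centre of the open slot, at the upper face of the cover plate, 60 mm above the counter. Slot 60 (x) x 20 (y) mm through the 6 mm plate, 48 mm hollow below. Crossbar enters along x only (10 degrees); once in, it turns freely either way, no stop; wing along y (square across the slot) is locked. Box 160 (x) x 260 (y); locked neighbour 130 mm off along +y, 40 mm above the plate.
- plug: Bystander in the rack's other place: same flange, but a round black knob 36 mm across, and a round shank. Origin: centre of the flange's underside; its top is 38 mm above that. The rack is wood, fixed, 100 x 250 x 30 mm high, its two places 130 mm apart, beside each other along the stud's y.
- jar: Bystander: amber glass jar with black lid, 68 mm across, 75 mm high, on the counter beyond the work. Origin: centre of its underside.
Things that resemble listed ones, but are neither listed nor needed, are in the scene too. What is shaped like the stud but pink or purple is not meant.

How it is judged:
By the outcome, as a careful person would: the job done as asked, in the order asked, and still so for the second after the job is handed in, with the robot touching nothing.
It also fails if it takes over 48 s, if anything falls off the work surface, if the arm or the gripper's body presses on something with over 40 N, if the wrist force passes 120 N, or if a joint passes its speed limit or range.

## Working session

There is one attempt and no reset: what is moved stays moved. The work goes in short steps, Python scripts to look and compute and a shell command to move; the robot and the scene stay as the last step left them, time stands still between calls to the robot, and variables do not carry over. Pictures are saved under pics/ and viewed, and the job is handed in when it is done.

```bash
mkdir -p pics; ls; cat > h.py <<'E'
import numpy as np, cv2
from rig import sensors, imaging, ctrl
def grab(name,tag):
    p=imaging.camera_params(name)
    img,d=imaging.capture(name)
    cv2.imwrite(f'pics/{tag}.png',cv2.cvtColor(img,cv2.COLOR_RGB2BGR))
    np.savez(f'pics/{tag}.npz',img=img,d=d,K=p['intrinsics'],R=p['R'],t=p['t'])
def load(tag):
    return np.load(f'pics/{tag}.npz')
def cloud(f):
    d=f['d'];K=np.array(f['K']);v,u=np.mgrid[:d.shape[0],:d.shape[1]]
    c=np.stack([(u-K[0,2])/K[0,0]*d,(v-K[1,2])/K[1,1]*d,d],-1)
    return (c-f['t'])@f['R']
E
python3 - <<'E'
from h import *
grab('scene','scene0');grab('side','side0')
s=sensors.sense();print(s)
E
```

```text
pics
{'time_s': 0.1, 'joints': array([-2.23432208e-01,  3.13409578e-01,  1.49835159e+00,  1.63796062e-05,
        1.33095220e+00, -2.23415053e-01]), 'dq': array([ 0.00204262, -0.00169887, -0.00140809,  0.00193747,  0.00134906,
        0.00122303]), 'tau': array([ 2.30574413e-03, -4.12899542e+01, -2.60142785e+01, -1.81123951e-04,
        3.02137116e-03,  1.15447833e-05]), 'eef_pos': array([5.24787015e+02, 2.34862393e-02, 2.30787924e+02]), 'ee_rot': array([-4.78418272e-04,  7.07114114e-01,  7.07099226e-01, -2.91861762e-04]), 'force': array([-0.12953815,  0.10202951,  0.90301248]), 'wrist_torque': array([-0.02010953,  0.00558892, -0.03348286]), 'grip_width': 0.9948236839990153}
```

View pics/scene0.png

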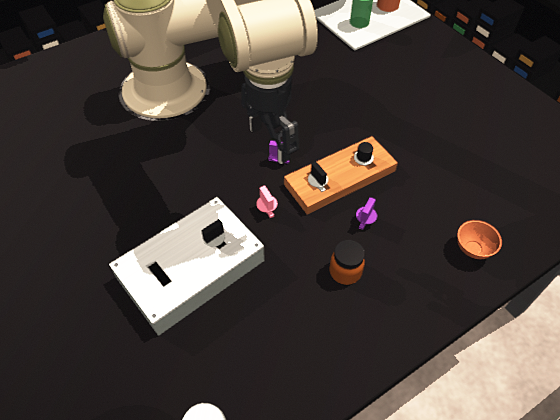

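View pics/side0.png

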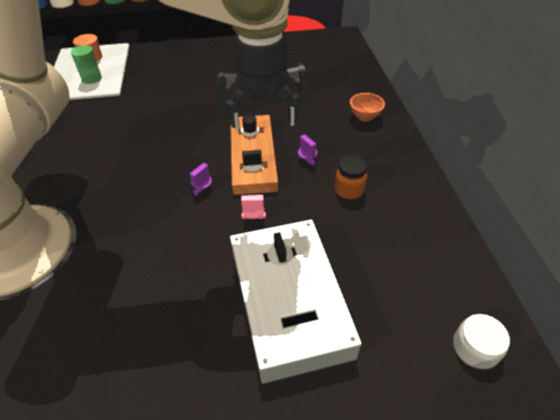

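The scene view shows the black wing fastener in the rack at (318,175) and the round-knob plug at (365,153). The pink (267,203) and purple (275,152) and (367,213) lookalikes are excluded by colour. The open slot is at (160,273) and its locked neighbour at (213,232). Next I'll measure, and confirm with a crop.

```bash
python3 - <<'E'
from h import *
f=load('scene0');P=cloud(f)
for n,(u,v) in dict(wing=(318,170),plug=(365,150),slot=(160,273),neigh=(213,228),jar=(348,250),rack=(340,180),box=(180,280),c1=(113,265),c2=(214,202),c3=(262,243),c4=(155,316),pink=(267,203)).items(): print('scene',n,P[v,u].round(1))
g=load('side0');Q=cloud(g)
for n,(u,v) in dict(wing=(252,156),plug=(249,122),slot=(300,319),neigh=(281,238),jar=(352,165),rack=(250,180),box=(280,290),c1=(236,240),c2=(308,225),c3=(350,338),c4=(265,361)).items(): print('side',n,Q[v,u].round(1))
a=cv2.resize(cv2.imread('pics/scene0.png')[130:220,250:400],None,fx=4,fy=4,interpolation=cv2.INTER_CUBIC)
b=cv2.resize(cv2.imread('pics/side0.png')[100:220,180:330],None,fx=3,fy=3,interpolation=cv2.INTER_CUBIC)
cv2.imwrite('pics/crop0.png',a)
E
```

```text
scene wing [508.9 136.7  66.1]
scene plug [522.7 259.4  69.4]
scene slot [ 511.1 -264.3    4.6]
scene neigh [ 534.6 -141.6   97.9]
scene jar [713.5  57.8  76.4]
scene rack [537.2 180.9  29.7]
scene box [ 578.4 -244.1   57.6]
scene c1 [ 477.1 -337.8   59.7]
scene c2 [452.9 -97.1  59.5]
scene c3 [563.3 -48.3  -2. ]
scene c4 [ 619.  -317.    57.2]
scene pink [ 5.107e+02 -1.000e-01  4.780e+01]
side wing [508.4 132.6  62.7]
side plug [513.5 248.6  70.1]
side slot [ 550.6 -246.3    6.5]
side neigh [ 534.1 -136.5  100.3]
side jar [714.8  52.9  77.5]
side rack [497.7  90.1  30.4]
side box [ 520.3 -215.2   59.1]
side c1 [454.5 -97.1  60.1]
side c2 [594.  -83.5  62.2]
side c3 [ 615.6 -317.3   60.4]
side c4 [ 480.  -334.7   61.9]
```

View pics/crop0.png

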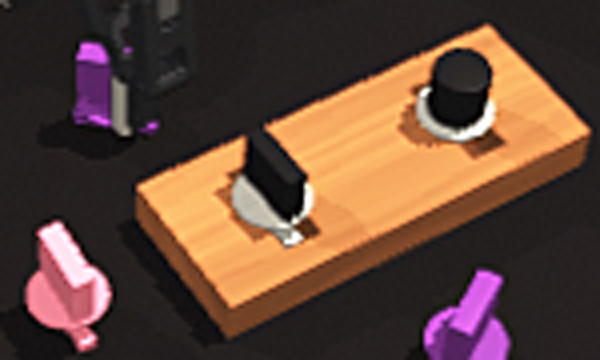

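The crop confirms it: the flat black wing sits at crop (273,175), full image (318,174), with the round knob beside it. Now I'll get precise positions from both cameras.

```bash
cat > m.py <<'E'
from h import *
def rect(X):
    r=cv2.minAreaRect(X[:,:2].astype(np.float32)); return r
def top(P,c,rad,z0,z1):
    m=(np.hypot(P[...,0]-c[0],P[...,1]-c[1])<rad)&(P[...,2]>z0)&(P[...,2]<z1)
    return m
def hole(f,c,plane=60,size=45):
    # project pixel rays on plane, keep dark/low pixels near c
    K=f['K'];R=f['R'];t=f['t'];v,u=np.mgrid[:420,:560]
    r=np.stack([(u-K[0,2])/K[0,0],(v-K[1,2])/K[1,1],np.ones_like(u,float)],-1)@R
    o=-R.T@t; s=(plane-o[2])/r[...,2]; X=o+r*s[...,None]
    g=f['img'].mean(-1)
    m=(np.hypot(X[...,0]-c[0],X[...,1]-c[1])<size)&(g<90)
    return m,X
if __name__=='__main__':
    for tag in ('scene0','side0'):
        f=load(tag);P=cloud(f)
        m=top(P,(509,134),40,45,76); print(tag,'wing',rect(P[m]),m.sum(), P[m][:,2].max())
        m=top(P,(509,134),40,66,76); print(tag,'wingtop',rect(P[m]),m.sum())
        m=top(P,(516,190),170,27,32)&(f['img'][...,0]>100)&(f['img'][...,2]<150); print('rack',rect(P[m]),m.sum())
        m=top(P,(534,-215),170,55,64); print('box',rect(P[m]),m.sum())
        m=top(P,(534,-140),40,75,105); print('neigh',rect(P[m]),m.sum(),P[m][:,2].max())
        m,X=hole(f,(551,-262) if 0 else (545,-258)); print('hole',rect(X[m]),m.sum())
E
python3 m.py
```

```text
scene0 wing ((507.38653564453125, 137.9906005859375), (15.763833045959473, 46.10533142089844), 89.10979461669922) 195 72.62309578702153
scene0 wingtop ((507.38372802734375, 138.074462890625), (15.423063278198242, 46.06956481933594), 89.43606567382812) 95
rack ((560.0904541015625, 199.84683227539062), (250.9649200439453, 196.85780334472656), 86.76081848144531) 2179
box ((535.6070556640625, -206.985595703125), (163.3303985595703, 260.674560546875), 5.893476963043213) 8505
neigh ((529.7591552734375, -142.68663024902344), (16.733949661254883, 44.56110382080078), 5.860560417175293) 268 102.84747334661607
hole ((544.9993286132812, -271.5394287109375), (54.9241943359375, 18.50907325744629), 5.901342868804932) 236
side0 wing ((508.1230773925781, 138.849365234375), (19.042842864990234, 43.11936950683594), 85.3757553100586) 240 73.06833904278426
side0 wingtop ((508.3334655761719, 139.0260772705078), (18.656667709350586, 42.72845458984375), 85.3757553100586) 105
rack ((539.6693115234375, 176.67636108398438), (293.3349914550781, 229.81800842285156), 62.93024826049805) 1806
box ((537.6915283203125, -205.65765380859375), (160.85916137695312, 262.65203857421875), 5.78395414352417) 11807
neigh ((530.5720825195312, -142.5209503173828), (13.965929985046387, 45.09675598144531), 5.841923713684082) 255 102.13625591538225
hole ((542.8820190429688, -273.111328125), (56.991580963134766, 16.152170181274414), 5.638871192932129) 311
```

```bash
python3 -m creep '[{"linear":[35,-4,0],"rot":[0,0,0.08],"grip":85},{"linear":[34,-7,0],"rot":[0,0,0.08],"grip":85},{"linear":[33,-10,0],"rot":[0,0,0.08],"grip":85},{"linear":[32,-13,0],"rot":[0,0,0.08],"grip":85},{"linear":[0,0,0],"rot":[0,0,0.12],"grip":85},{"linear":[0,0,0],"rot":[0,0,0.12],"grip":85},{"linear":[0,0,0],"rot":[0,0,0.12],"grip":85},{"linear":[0,0,0],"rot":[0,0,0.12],"grip":85},{"linear":[0,0,0],"rot":[0,0,0.12],"grip":85},{"linear":[0,0,0],"rot":[0,0,0.12],"grip":85},{"linear":[0,0,0],"rot":[0,0,0.12],"grip":85},{"linear":[0,0,0],"rot":[0,0,0.12],"grip":85}]'
python3 -m creep '[{"linear":[0,0,0],"rot":[0,0,0.12],"grip":85},{"linear":[0,0,0],"rot":[0,0,0.12],"grip":85},{"linear":[0,0,0],"rot":[0,0,0.09],"grip":85},{"linear":[0,0,0],"rot":[0,0,0],"grip":85},{"linear":[0,0,0],"rot":[0,0,0],"grip":85}]'
python3 - <<'E'
from h import *
grab('wrist','w1');s=sensors.sense();print(s['joints'])
E
```

```text
time_s: 1.1
eef_pos: [506.9, 137.8, 231.0]
ee_rot: [-0.0, 0.99, 0.142, -0.0]
force: [-0.2, -0.9, -0.1]
grip_width: 0.999
time_s: 1.52
eef_pos: [507.0, 137.8, 231.0]
ee_rot: [0.0, 1.0, -0.018, -0.0]
force: [0.5, 0.2, 0.3]
grip_width: 0.992
[4.21437588e-02 3.14138473e-01 1.49647202e+00 1.54342672e-06
 1.33136593e+00 1.64912610e+00]
```

View pics/w1.png

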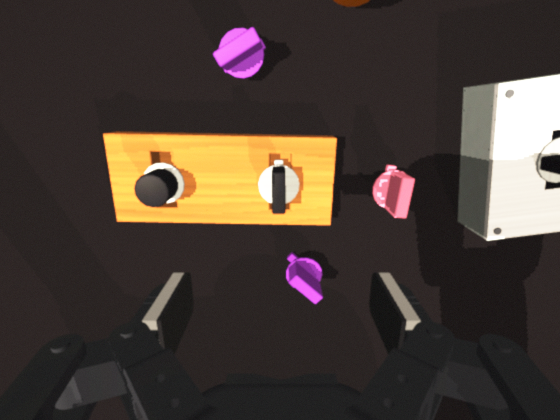

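The wrist view shows the black wing at (278,190) in the rack's right place, nearly in line with the tool, and the round knob at (157,187). The rack spans about (105–336, 133–225).

```bash
python3 - <<'E'
from m import *
f=load('w1');P=cloud(f);im=f['img'].astype(int)
m=top(P,(508,138),40,45,76);print('wing',rect(P[m]),m.sum(),P[m][:,2].max())
m=top(P,(508,138),40,66,76);print('wingtop',rect(P[m]),P[m].mean(0),m.sum())
m=top(P,(508,268),40,60,76);print('plug',rect(P[m]),P[m].mean(0),m.sum())
m=top(P,(516,200),170,27,33)&(im[...,0]>120)&(im[...,2]<110);print('rack',rect(P[m]),m.sum())
m=top(P,(508,138),30,31,37)&(im.min(-1)>110);print('flange',rect(P[m]),P[m][:,2].mean(),m.sum())
g=load('w1')
E
```

```text
wing ((506.0013732910156, 139.84112548828125), (13.484624862670898, 44.68999481201172), 88.05974578857422) 633 72.79929448064355
wingtop ((505.8421936035156, 139.94952392578125), (13.30146598815918, 44.35903549194336), 88.11792755126953) [507.15858077 139.73733424  70.39217316] 580
plug ((513.1115112304688, 267.66754150390625), (34.75625991821289, 34.8994255065918), 78.5130615234375) [513.93114376 266.35049968  67.8241796 ] 1006
rack ((511.36151123046875, 203.46054077148438), (250.67974853515625, 100.80021667480469), 86.84721374511719) 15696
flange ((507.5967102050781, 139.16494750976562), (46.280487060546875, 42.249908447265625), 88.48970031738281) 34.451398908103 765
```

```bash
python3 -m creep '[{"linear":[-0.7,-1.5,30],"rot":[0,0,0.01],"grip":85},{"linear":[0,0,35],"rot":[0,0,0],"grip":85},{"linear":[0,0,35],"rot":[0,0,0],"grip":85},{"linear":[0,0,30],"rot":[0,0,0],"grip":85},{"linear":[0,0,25],"rot":[0,0,0],"grip":85},{"linear":[0,0,20],"rot":[0,0,0],"grip":85},{"linear":[0,0,12],"rot":[0,0,0],"grip":85},{"linear":[0,0,5.5],"rot":[0,0,0],"grip":85},{"linear":[0,0,0],"rot":[0,0,0],"grip":85},{"linear":[0,0,0],"rot":[0,0,0],"grip":85}]' 60
python3 - <<'E'
from h import *
grab('side','s2');grab('wrist','w2')
a=cv2.imread('pics/s2.png')[80:230,160:360]
cv2.imwrite('pics/s2c.png',cv2.resize(a,None,fx=3,fy=3))
E
```

```text
time_s: 2.4
eef_pos: [506.8, 139.3, 39.3]
ee_rot: [-0.0, 1.0, -0.024, 0.0]
force: [0.4, -1.0, -0.1]
grip_width: 0.997
```

View pics/s2c.png

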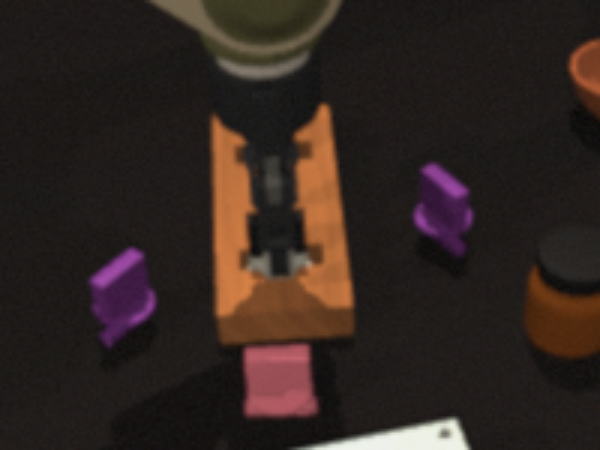

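View pics/w2.png

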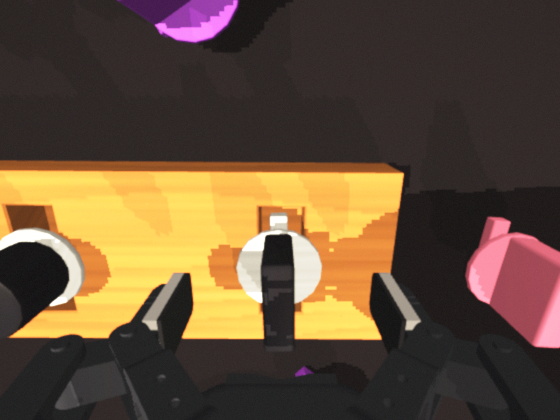

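The wrist view shows the wing at (278,290), centred between pads at about (170,310) and (395,310), and the plug clear on the left. Closing now.

```bash
python3 -m creep '[{"linear":[0,0,1],"rot":[0,0,0],"grip":0},{"linear":[0,0,0],"rot":[0,0,0],"grip":0},{"linear":[0,0,0],"rot":[0,0,0],"grip":0},{"linear":[0,0,0],"rot":[0,0,0],"grip":0},{"linear":[0,0,0],"rot":[0,0,0],"grip":0},{"linear":[0,0,0],"rot":[0,0,0],"grip":0},{"linear":[0,0,0],"rot":[0,0,0],"grip":0},{"linear":[0,0,0],"rot":[0,0,0],"grip":0},{"linear":[0,0,0],"rot":[0,0,0],"grip":0},{"linear":[0,0,0],"rot":[0,0,0],"grip":0}]' 60
python3 - <<'E'
from h import *
s=sensors.sense();print(s['grip_width'],s['eef_pos'],s['force'],s['wrist_torque'])
grab('wrist','w3')
E
```

```text
time_s: 3.33
eef_pos: [506.6, 139.3, 38.0]
ee_rot: [-0.0, 1.0, -0.025, 0.0]
force: [-0.2, -0.1, 3.7]
grip_width: 0.154
0.15368338487609465 [506.64437912 139.32760993  38.00498098] [-0.22570002 -0.06900119  3.74882454] [-0.00201599  0.02890414 -0.03432897]
```

View pics/w3.png

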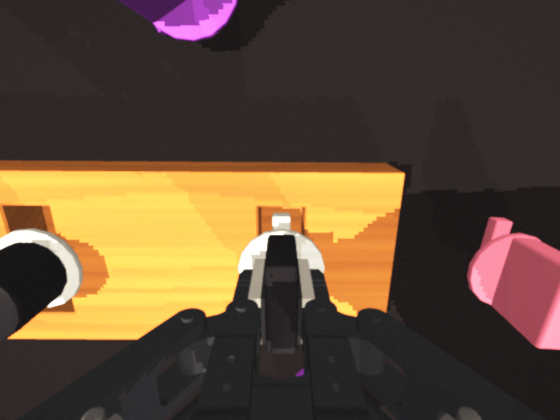

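```bash
python3 -m creep '[{"linear":[0,0,-5],"rot":[0,0,0],"grip":0},{"linear":[0,0,-12],"rot":[0,0,0],"grip":0},{"linear":[0,0,-20],"rot":[0,0,0],"grip":0},{"linear":[0,0,-25],"rot":[0,0,0],"grip":0},{"linear":[0,0,-25],"rot":[0,0,0],"grip":0},{"linear":[0,0,-18],"rot":[0,0,0],"grip":0},{"linear":[0,0,-10],"rot":[0,0,0],"grip":0},{"linear":[0,0,-5],"rot":[0,0,0],"grip":0},{"linear":[0,0,0],"rot":[0,0,0],"grip":0}]'
python3 -m creep '[{"linear":[1,9,0],"rot":[0,0,0],"grip":0},{"linear":[3,20,0],"rot":[0,0,0],"grip":0},{"linear":[4,30,0],"rot":[0,0,0],"grip":0},{"linear":[5,35,0],"rot":[0,0,0],"grip":0},{"linear":[5,35,0],"rot":[0,0,0],"grip":0},{"linear":[5,35,0],"rot":[0,0,0],"grip":0},{"linear":[5,35,0],"rot":[0,0,0],"grip":0},{"linear":[5,35,0],"rot":[0,0,0],"grip":0},{"linear":[5,35,0],"rot":[0,0,0],"grip":0},{"linear":[5,35,0],"rot":[0,0,0],"grip":0},{"linear":[5,30,0],"rot":[0,0,0],"grip":0},{"linear":[4,30,0],"rot":[0,0,0],"grip":0}]'
python3 -m creep '[{"linear":[3,25,0],"rot":[0,0,0],"grip":0},{"linear":[1.5,14,0],"rot":[0,0,0],"grip":0},{"linear":[1,6,0],"rot":[0,0,-0.04],"grip":0},{"linear":[0,0,0],"rot":[0,0,-0.06],"grip":0},{"linear":[0,0,0],"rot":[0,0,-0.052],"grip":0},{"linear":[0,0,0],"rot":[0,0,0],"grip":0},{"linear":[0,0,0],"rot":[0,0,0],"grip":0}]'
python3 - <<'E'
from h import *
s=sensors.sense();print(s['grip_width'],s['eef_pos'],s['ee_rot'],s['joints'])
grab('wrist','w4');grab('side','s4');grab('scene','c4')
a=cv2.imread('pics/s4.png')[180:380,180:380];b=cv2.imread('pics/c4.png')[170:340,90:290]
cv2.imwrite('pics/s4c.png',cv2.resize(a,(560,560)));cv2.imwrite('pics/c4c.png',cv2.resize(b,None,fx=3,fy=3))
E
```

```text
time_s: 4.13
eef_pos: [506.5, 139.3, 158.0]
ee_rot: [-0.0, 1.0, -0.025, 0.0]
force: [0.3, -0.2, -1.6]
grip_width: 0.158
time_s: 5.13
eef_pos: [539.6, -229.0, 156.1]
ee_rot: [-0.001, 1.0, -0.025, -0.001]
force: [1.1, 0.5, -1.5]
grip_width: 0.156
time_s: 5.72
eef_pos: [543.4, -271.7, 157.0]
ee_rot: [-0.001, 0.999, 0.051, -0.001]
force: [-0.8, 0.0, -0.7]
grip_width: 0.153
0.1528648244354575 [ 543.42396303 -271.69272016  156.9694793 ] [-5.38162079e-04  9.98712871e-01  5.07143777e-02 -6.03694020e-04] [-6.56244693e-01  5.55845010e-01  1.33439313e+00  3.59077388e-05
  1.25297164e+00  8.13068067e-01]
```

View pics/w4.png

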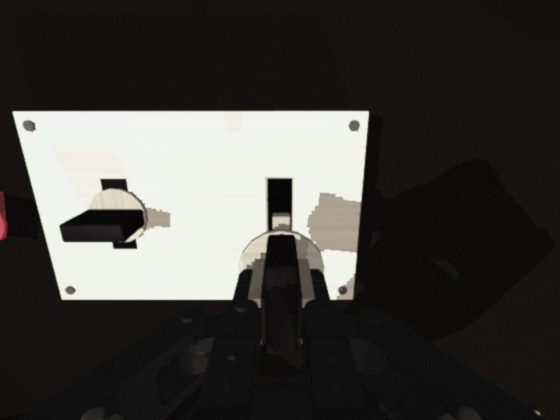

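View pics/s4c.png

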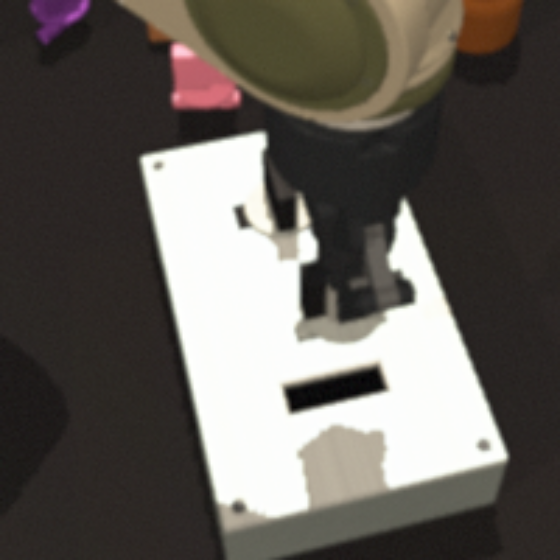

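View pics/c4c.png

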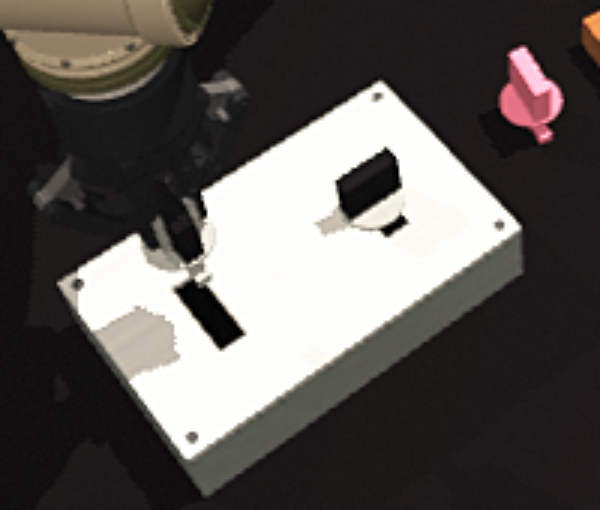

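```bash
python3 - <<'E'
from m import *
for tag in ('c4','s4','w4'):
    f=load(tag);P=cloud(f);im=f['img']
    m=top(P,(543.4,-271.7),28,150,157)&(im.min(-1)>60)
    print(tag,'flange',rect(P[m]) if m.sum()>5 else 0,m.sum())
    m=top(P,(543.4,-271.7),28,160,200)
    m=top(P,(534,-215),175,52,64)
    r=rect(P[m]);print('box',r,np.median(P[m][:,2]))
    m,X=hole(f,(544,-272),60,38)
    if tag!='w4': m&=(P[...,2]<50)
    else: m&=(P[...,2]<50)
    if m.sum()>5: print('hole',rect(X[m]),m.sum(), X[m].max(0),X[m].min(0))
E
```

```text
c4 flange ((552.56298828125, -274.794189453125), (44.905174255371094, 28.34879493713379), 80.55927276611328) 128
box ((535.9074096679688, -206.97718811035156), (163.9661865234375, 260.5212707519531), 5.9266886711120605) 58.629475353915936
hole ((544.6653442382812, -271.2281494140625), (55.49056625366211, 17.33521270751953), 5.687404632568359) 221 [ 572.47758397 -260.34580985   60.        ] [ 516.75107301 -281.65985605   60.        ]
s4 flange ((541.645751953125, -285.0554504394531), (20.106094360351562, 45.07490921020508), 77.1556167602539) 198
box ((537.5870971679688, -206.06228637695312), (160.61553955078125, 262.5665588378906), 5.860630035400391) 59.97300908987955
hole ((543.1742553710938, -272.51507568359375), (56.336055755615234, 15.270578384399414), 5.905051231384277) 304 [ 571.76670309 -262.79836818   60.        ] [ 515.08558754 -282.40715885   60.        ]
w4 flange ((553.7278442382812, -271.6578063964844), (24.074125289916992, 45.144039154052734), 5.83599328994751) 1418
box ((534.8511962890625, -206.28482055664062), (159.97740173339844, 261.65106201171875), 5.867219924926758) 60.486682587276434
hole ((550.0093383789062, -271.1850891113281), (43.19820022583008, 18.718496322631836), 5.075077533721924) 906 [ 572.2877188  -259.97313377   60.        ] [ 527.66695271 -281.86132162   60.        ]
```

The views agree: the slot is at about (543,-271.5) with yaw 5.85°. The held stud is within 1 mm of that, with yaw 5.8°. Its foot hangs in line with the slot (wrist view: foot at (281,218), slot at (279,195)). Lowering now.

```bash
python3 -m creep '[{"linear":[0,-0.5,6],"rot":[0,0,0],"grip":0},{"linear":[0,0,14],"rot":[0,0,0],"grip":0},{"linear":[0,0,16],"rot":[0,0,0],"grip":0},{"linear":[0,0,14],"rot":[0,0,0],"grip":0},{"linear":[0,0,8],"rot":[0,0,0],"grip":0},{"linear":[0,0,5],"rot":[0,0,0],"grip":0},{"linear":[0,0,4],"rot":[0,0,0],"grip":0},{"linear":[0,0,4],"rot":[0,0,0],"grip":0},{"linear":[0,0,2],"rot":[0,0,0],"grip":0},{"linear":[0,0,0],"rot":[0,0,0],"grip":0}]'
python3 - <<'E'
from h import *
s=sensors.sense();print(s['force'],s['wrist_torque'])
grab('wrist','w5');grab('side','s5')
a=cv2.imread('pics/s5.png')[180:380,180:380]
cv2.imwrite('pics/s5c.png',cv2.resize(a,(560,560)))
E
```

```text
time_s: 6.7
eef_pos: [543.7, -271.5, 84.7]
ee_rot: [0.0, 0.999, 0.051, -0.0]
force: [0.3, 0.7, -0.9]
grip_width: 0.16
[ 0.27052622  0.72270309 -0.94229812] [ 0.00392175 -0.07836406  0.01635868]
```

View pics/s5c.png

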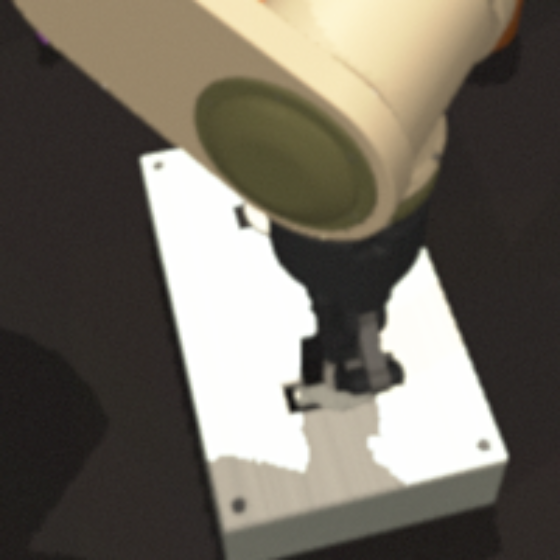

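View pics/w5.png

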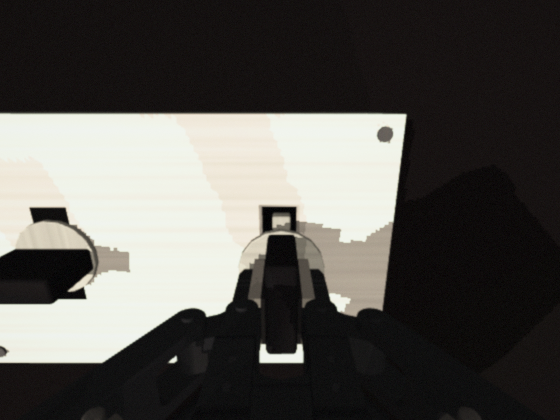

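The foot has entered: TCP 84.7, no force, with the crossbar end inside the slot at (281,217) in the wrist view. I need about 16.7 mm more to seat it.

```bash
python3 -m creep '[{"linear":[0,0,4],"rot":[0,0,0],"grip":0},{"linear":[0,0,4],"rot":[0,0,0],"grip":0},{"linear":[0,0,4],"rot":[0,0,0],"grip":0},{"linear":[0,0,2],"rot":[0,0,0],"grip":0},{"linear":[0,0,1.5],"rot":[0,0,0],"grip":0},{"linear":[0,0,0.5],"rot":[0,0,0],"grip":0},{"linear":[0,0,0],"rot":[0,0,0],"grip":0}]'
```

```text
time_s: 7.38
eef_pos: [543.7, -271.5, 68.7]
ee_rot: [-0.0, 0.999, 0.051, -0.0]
force: [-0.3, 0.3, -0.4]
grip_width: 0.154
```

```bash
python3 -m creep '[{"linear":[0,0,0.5],"rot":[0,0,0],"grip":0},{"linear":[0,0,0.5],"rot":[0,0,0],"grip":0},{"linear":[0,0,0.4],"rot":[0,0,0],"grip":0},{"linear":[0,0,0],"rot":[0,0,0],"grip":0}]'
```

```text
time_s: 7.72
eef_pos: [543.8, -271.6, 68.0]
ee_rot: [0.0, 0.999, 0.051, 0.0]
force: [-2.2, 0.6, 4.6]
grip_width: 0.156
```

Contact came at TCP 68.0, as predicted, with 4.6 N, so the flange is seated. Now the quarter turn.

```bash
python3 -m creep '[{"linear":[0,0,0],"rot":[0,0,-0.06],"grip":0},{"linear":[0,0,0],"rot":[0,0,-0.1],"grip":0},{"linear":[0,0,0],"rot":[0,0,-0.1],"grip":0},{"linear":[0,0,0],"rot":[0,0,-0.1],"grip":0},{"linear":[0,0,0],"rot":[0,0,-0.1],"grip":0},{"linear":[0,0,0],"rot":[0,0,-0.1],"grip":0},{"linear":[0,0,0],"rot":[0,0,-0.1],"grip":0},{"linear":[0,0,0],"rot":[0,0,-0.1],"grip":0},{"linear":[0,0,0],"rot":[0,0,-0.1],"grip":0}]'
python3 -m creep '[{"linear":[0,0,0],"rot":[0,0,-0.1],"grip":0},{"linear":[0,0,0],"rot":[0,0,-0.1],"grip":0},{"linear":[0,0,0],"rot":[0,0,-0.1],"grip":0},{"linear":[0,0,0],"rot":[0,0,-0.1],"grip":0},{"linear":[0,0,0],"rot":[0,0,-0.1],"grip":0},{"linear":[0,0,0],"rot":[0,0,-0.1],"grip":0},{"linear":[0,0,0],"rot":[0,0,-0.1],"grip":0},{"linear":[0,0,0],"rot":[0,0,-0.01],"grip":0},{"linear":[0,0,0],"rot":[0,0,0],"grip":0},{"linear":[0,0,0],"rot":[0,0,0],"grip":0}]'
python3 - <<'E'
from h import *
s=sensors.sense();q=s['ee_rot'];print(s['force'],s['wrist_torque'],np.degrees(2*np.arctan2(q[2],q[1])))
grab('wrist','w6')
E
```

```text
time_s: 8.47
eef_pos: [544.2, -271.7, 68.1]
ee_rot: [0.001, 0.885, 0.465, 0.0]
force: [1.7, 0.3, 2.8]
grip_width: 0.158
time_s: 9.3
eef_pos: [544.1, -271.8, 68.0]
ee_rot: [0.001, 0.671, 0.741, 0.0]
force: [0.8, 0.5, 4.9]
grip_width: 0.153
[0.75098615 0.45553799 4.94835793] [ 0.13437402 -0.03943906  0.06717326] 95.67248101583046
```

View pics/w6.png

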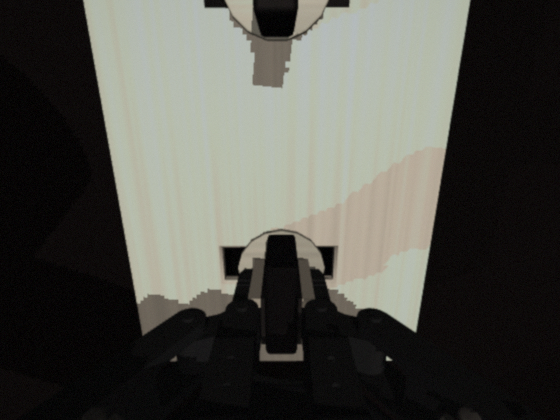

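The wrist view shows the wing at (281,290), square across the slot (open ends at (231,262) and (329,262)) and in line with the neighbour at (275,15). Releasing, then lifting.

```bash
python3 -m creep '[{"linear":[0,0,0],"rot":[0,0,0],"grip":25},{"linear":[0,0,0],"rot":[0,0,0],"grip":35},{"linear":[0,0,0],"rot":[0,0,0],"grip":45},{"linear":[0,0,0],"rot":[0,0,0],"grip":50},{"linear":[0,0,0],"rot":[0,0,0],"grip":50},{"linear":[0,0,-3],"rot":[0,0,0],"grip":50},{"linear":[0,0,-8],"rot":[0,0,0],"grip":50},{"linear":[0,0,-15],"rot":[0,0,0],"grip":50},{"linear":[0,0,-25],"rot":[0,0,0],"grip":50},{"linear":[0,0,-30],"rot":[0,0,0],"grip":50},{"linear":[0,0,-30],"rot":[0,0,0],"grip":50},{"linear":[0,0,-25],"rot":[0,0,0],"grip":50}]'
python3 -m creep '[{"linear":[0,0,-20],"rot":[0,0,0],"grip":50},{"linear":[0,-25,-15],"rot":[0,0,0],"grip":50},{"linear":[0,-35,0],"rot":[0,0,0],"grip":50},{"linear":[0,-35,0],"rot":[0,0,0],"grip":50},{"linear":[0,-30,0],"rot":[0,0,0],"grip":50},{"linear":[0,0,0],"rot":[0,0,0],"grip":50},{"linear":[0,0,0],"rot":[0,0,0],"grip":50}]'
python3 - <<'E'
from h import *
from m import *
grab('wrist','w7');grab('side','s7');grab('scene','c7')
for tag in ('w7','s7','c7'):
    P=cloud(load(tag))
    for n,c in (('stud',(543.5,-271.7)),('neigh',(530,-142.6))):
        m=top(P,c,32,85,110)
        if m.sum()>10: print(tag,n,rect(P[m]),np.percentile(P[m][:,2],[50,95]).round(1))
    m=top(P,(513,267),35,60,76); 
    if m.sum()>10: print('plug',rect(P[m])[0])
    m=top(P,(714,56),50,70,80)
    if m.sum()>10: print('jar',rect(P[m])[0])
a=cv2.imread('pics/s7.png')[180:380,180:380]
b=cv2.imread('pics/c7.png')
cv2.imwrite('pics/s7c.png',cv2.resize(a,(560,560)))
E
```

```text
time_s: 10.35
eef_pos: [543.9, -271.6, 206.5]
ee_rot: [0.001, 0.67, 0.742, 0.0]
force: [0.5, 0.5, -0.0]
grip_width: 0.585
time_s: 10.93
eef_pos: [418.7, -284.6, 239.6]
ee_rot: [0.001, 0.671, 0.742, -0.0]
force: [-0.1, -0.2, -0.3]
grip_width: 0.587
w7 stud ((542.77001953125, -273.2705383300781), (14.22156047821045, 43.81374740600586), 5.410614967346191) [100.2 101.5]
w7 neigh ((528.2046508789062, -143.1092987060547), (14.6211519241333, 43.8620719909668), 6.208621501922607) [100.  101.7]
s7 stud ((545.380615234375, -273.1298522949219), (14.099364280700684, 44.33293533325195), 5.957244396209717) [ 99.3 101.3]
s7 neigh ((530.3507080078125, -142.052001953125), (13.594098091125488, 45.493099212646484), 5.989040374755859) [ 99.4 101.4]
plug (515.19970703125, 267.6329650878906)
jar (717.27490234375, 57.002098083496094)
c7 stud ((544.2865600585938, -273.2234191894531), (17.215248107910156, 44.395347595214844), 4.346001148223877) [ 97.  100.5]
c7 neigh ((529.2611083984375, -142.89524841308594), (16.489572525024414, 44.192359924316406), 6.05985689163208) [ 97.3 100.7]
plug (514.5322875976562, 266.98260498046875)
jar (716.7559204101562, 56.81969451904297)
```

View pics/s7c.png

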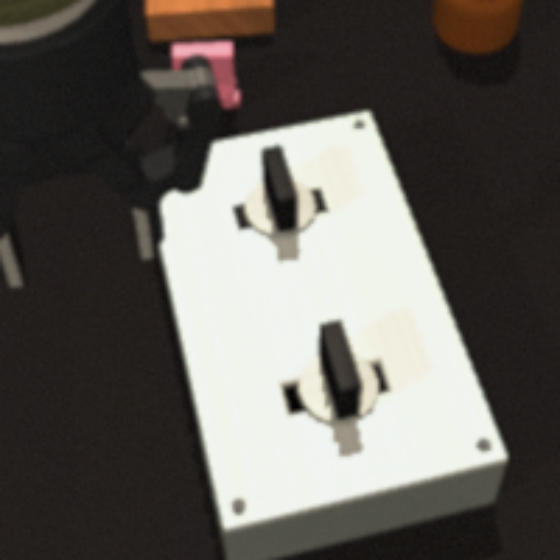

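View pics/c7.png

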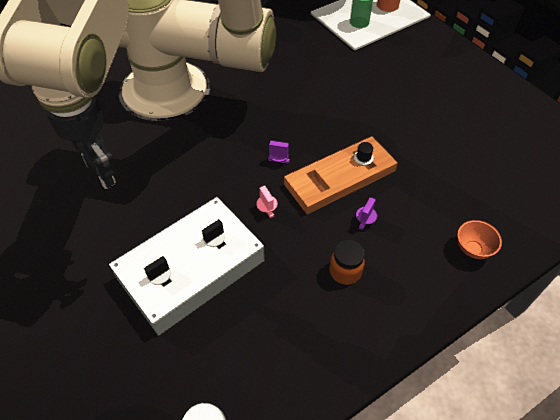

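The side crop shows the stud at (340,375), flange on the plate and parallel to its neighbour at (282,190). In the scene view the plug (365,153) and jar (348,262) haven't moved, and the gripper is clear at (105,170). Handing in.

```bash
python3 -c "
from rig import ctrl
print(ctrl.finish_job())"
```

```text
the job is handed in; nothing more can be done
None
```

I took the black wing-grip fastener from the rack and lowered it into the open slot until its flange met the plate. I turned it a quarter turn, let go, moved the arm clear and handed the job in at about 11 s.

- **Seating:** contact came at about 4.6 N, with the tool at the predicted seating height of 68 mm. The wing tops of the stud and its neighbour measure level, both about 100 mm above the counter.
- **Lock angle:** against a box angle of 5.9°, the wrist and side cameras put the stud's wing at 5.4° and 6.0° (neighbour 6.2° and 6.0°). The scene camera, with the coarsest view, read 4.3° for the stud and 6.1° for the neighbour. That disagrees by 1–2° but is still square across the slot.
- **Position:** the stud sits within about 2 mm of the slot centre, inside the slot's play.
- **Bystanders:** the plug and jar look unmoved. Their final positions match the early ones within calibration, though the jar's first reading was only a single point.

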